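Lock the air chuck into the inflation post

TASK

Take the air chuck with the yellow wing out of its black cup and fit it to the inflation post: line its lugs up with the two slots at the white marks, push it in against the spring, and twist it a quarter turn clockwise until its wing points at the red dots and the spring lifts it into its lock. Let go of it, and leave the other goods on the crate lid where they lie.

Things in the scene. Friction and masses are not known exactly. Their poses are not given: they have to be found in the camera images.
- chuck: air chuck to be fitted, 110 to 210 g, hanging loose and upright in the cup by its flange. Origin: centre of the plug's lower end, z up. Brass plug 32 mm in diameter, its lowest 6 mm tapering to 22; black flange 58 mm in diameter from 39.5 to 44.5 mm above the origin. A half turn about z makes no difference.
- chuck_wing (a point): middle of the chuck's yellow wing, 58.5 mm above the chuck's origin, axes as the chuck's: 56 mm long along x, 16 mm thick along y, 28 mm high, standing on the flange. A brass nozzle, 12 mm in diameter and 10 mm high, stands on it.
- chuck_lugs (a point): centre of the chuck's two lugs, 26.5 mm above its origin, axes as the chuck's: one to +x, one to -x, 44 mm tip to tip, 7 mm wide, 5 mm high, straight below the wing
- post: fixed inflation post with the bayonet socket in its top: round, red below, blue metal above, 68 mm in diameter, 80 mm high, on a 100 mm dark foot. Origin: centre of its underside, on the crate lid; z up the socket's axis. Its x axis runs through the two slots (white marks on the rim), its y axis through the lock pockets hidden under the top (red dots on the rim).
- post_mouth (a point): centre of the socket's mouth, level with the post's flat top, axes as the post's: a 35 mm bore with slots 11 mm wide out to 25 mm from the axis along +x and -x, through a top 8 mm thick. The lugs turn only below it, clockwise seen from above, a quarter turn from x to y, where an end stop holds them.
- post_lock (a point): on the post's axis, 47 mm above its origin: where the locked chuck's origin stands, wing along the post's y, 7 mm gap under the flange. A spring in the bore meets the plug 7 mm above this point with 3 N. The lugs come free to turn 4 mm below it (11 N); the flange stops 6.5 mm below it (13 N). Let up after the turn, the spring lifts the lugs 4 mm into the pockets.
- cup: fixed black rubber cup in which the chuck is kept: 68 mm outside, 49 mm inside, 44 mm high, open at the top. Origin: centre of its underside, on the crate lid
- crate_lid: fixed teak crate lid lying on the table, 340 mm along x, 620 mm along y; its top is 30 mm above its origin (centre of its underside)
- puller: chrome valve stem puller lying flat, 155 mm long, 16 mm high; stays where it is. Origin: at its underside, on the crate lid
- gauge: steel pencil tire gauge lying flat, 150 mm long, 17 mm high; stays where it is. Origin: at its underside, on the crate lid
- four_way: brass four-way valve tool, a flat cross 56 mm across, 10 mm high; stays where it is. Origin: at its underside, on the crate lid
- stem: green rubber valve stem standing on its foot, 23 mm wide, 42 mm high; stays where it is. Origin: at its underside, on the crate lid
- adapter_a: one of two small orange plastic presta adapters, standing, 16 mm wide, 22 mm high; stays where it is. Origin: at its underside, on the crate lid
- adapter_b: the other small orange presta adapter, 16 mm wide, 22 mm high; stays where it is. Origin: at its underside, on the crate lid
There are look-alikes about, which are no part of the job. There is more than one size of the chuck; the job needs the middle-sized.

How it is judged:
By the outcome, as a careful person would: the job done as asked, in the order asked, and still so for the second after the job is handed in, with the robot touching nothing.
It also fails if it takes over 42 s, if anything falls off the work surface, if the arm or the gripper's body presses on something with over 40 N, if the wrist force passes 120 N, or if a joint passes its speed limit or range.

ROBOT

A 6-joint arm with a two-finger parallel gripper is mounted at the origin on the work surface. World frame = base frame: x ahead of the robot, y to its left, z up, the work surface at z = 0. Lengths are in m, angles in rad, forces in N, time in s.
With the tool pointing down it reaches from about 0.225 to 0.875 m from the base axis. Payload 3.4 kg.
Tool frame: the origin (TCP) lies midway between the tips of the shut fingers; the grasp point (between the pads) lies 19 mm behind it (manip.pinch_z is the distance from the TCP to the grasp point, in m); z points along the fingers, y is the line along which they close (so a half turn about z gives the same grasp; the last joint's range is limited). The gripper opens to 85 mm and grips with 20 to 120 N. Pads are 22 mm wide; open, the fingers measure 114 mm over their backs; the gripper's body (76 mm by 85 mm) begins 54 mm behind the grasp point. The pads swing forward as they close: fully open they stand 13 mm farther back than shut.
Start: joints at [-1.346, 0.276, 1.505, -0, 1.361, -0.121], TCP at [0.195, -0.541, 0.231] pointing down, gripper open.
Joint ranges: [-2.89, 2.89], [-0.75, 2.08], [0.22, 2.7], [-1.18, 4.32], [0.11, 2.71], [-2.7, 2.7]. Speed limits (rad/s): [2.57, 2.57, 3.14, 3.14, 3.14, 3.14].

INTERFACE

Orientations are given as a unit quaternion [w, x, y, z].
In Python, from rig import manip gives the robot as it stands.
- The arm moves only by the tool carry_out, never from a script. Its arguments are lists of equal length, an entry for each row: "delta_pos": the shift along the tool's x, y, z scaled (see below), a list of three; "turn": the turn, a rotation vector about the tool's x, y, z scaled (see below), a list of three; "claw": the closure, from -1 (fully open) to 1 (shut). A call has 1 to 12 rows; each row is the pose to reach, as a shift and turn from the pose commanded when the call began, along the tool's axes at that moment; what a row does not reach only later rows make up. The controller multiplies each number of a shift by 400 mm and each number of a turn by 30 degrees. A row lasts 1/10 s, in which the tool goes at most 50 mm and 8.59 degrees, less where a joint would pass 70% of its speed; a pose out of reach is approached as far as the arm can. A call with a number of a shift or a turn outside -1 to 1 is refused whole. A call with a gripper value outside its range is refused whole. The fingers move at their own pace and stop on an object; "force" is the grip in N (left out, the last holds). Time passes only in rows, so rows that repeat a pose let the fingers close. It gives the time, the measured TCP pose, the force, the opening and the grip force at its end, in the units of the state.
- manip.get_state(): the state, without advancing time (a new reading comes with each control period).
- manip.get_image(name): name is "scene" or "top" or "wrist"; returns a dict with "image" (400x640x3 uint8, red, green, blue), "z_map" (400x640 float32, m along the optical axis (not along the pixel's ray), 0 where there is no reading), "fx", "fy", "cx", "cy" (pixels), "world_to_cam" (4x4, takes a point from world to camera coordinates). Camera axes: x right, y down, z forward; pixel columns grow to the right and rows downward; lengths in m; the calibration is good to about 2 mm. The wrist camera is an equidistant fisheye: a pixel r from the principal point sees the ray r / f radians off the axis. A picture is of the moment at which its call begins.
- manip.sign_off(): hands the job in; it is judged then, once.
Trained networks look in the newest picture that a camera, given by its name, has taken for a name from the list of things; names that differ only in an ending like _2 or _b are one class to them, and where a whole thing is asked for, a point or a joint stands for the part that bears it (a point fixed in the world has none). Each returns a list of dicts, best first, with "score" (0 to 1); they miss things now and then, are a little off and sometimes report something else, mostly with a low value. They report only what shows in the picture. A call takes as long as a camera call. They do not tell look-alikes from the thing itself.
- manip.spot_in(camera, query): "point" ([x, y, z] in m, in world coordinates, good to about 4 mm: the middle of the surface that is visible of it).
- manip.place_of(camera, query): "point" ([x, y, z] in m, in world coordinates, good to about 4 mm: a listed point, or the origin of a listed thing).
The state is a dict: "clock": time; "qpos": joint angles; "qd": joint speeds; "effort": joint torques, N m; "position": TCP position; "ee_rot": TCP orientation; "contact_force": force on the tool from outside, world axes, zero at the start; "moment": the same for the moment, N m; "width": finger opening in m; "gripper_force": force on a finger pad.
Only numpy, scipy, OpenCV 4.12 (cv2) and the standard library are available. Lean on these libraries where they do the work, as an engineer would, in place of code of your own. Each camera call takes 0.05 s, during which the arm holds its last target. There are 200 camera calls.

## Working session

There is one attempt and no reset: what is moved stays moved. The work goes in short steps, Python scripts to look and compute and a tool call to move; the robot and the scene stay as the last step left them, time stands still between calls to the robot, and variables do not carry over. Pictures are saved under pics/ and viewed, at most 10 in all, crops included, and the job is handed in when it is done.

Besides the shell and the picture viewer there is one more tool, called after "Call:" as name(argument=value, ...), one argument or row to a line, values as JSON. carry_out: Moves the arm, as the interface text tells. Shifts and turns lie within -1 to 1; 1 stands for 400 mm of shift or 30 degrees of turn. Its arguments: {"type":"object","properties":{"delta_pos":{"type":"array","items":{"type":"array","items":{"type":"number","minimum":-1,"maximum":1}}},"turn":{"type":"array","items":{"type":"array","items":{"type":"number","minimum":-1,"maximum":1}}},"claw":{"type":"array","items":{"type":"number"}},"force":{"type":"number"}},"required":["delta_pos","turn","claw"]}

```bash
mkdir -p pics; cat > h.py <<'E'
import numpy as np, cv2
from rig import manip
def cloud(d):
    z=d["z_map"].astype(float); v,u=np.mgrid[:z.shape[0],:z.shape[1]]
    P=np.stack([(u-d["cx"])/d["fx"]*z,(v-d["cy"])/d["fy"]*z,z],-1)
    T=np.linalg.inv(d["world_to_cam"]); W=P@T[:3,:3].T+T[:3,3]; W[z==0]=np.nan
    return W
def save(n,im): cv2.imwrite("pics/"+n,cv2.cvtColor(im,cv2.COLOR_RGB2BGR))
E
python3 - <<'E'
from h import *
d=manip.get_image("top"); np.save("top.npy",d,allow_pickle=True); save("top.png",d["image"])
for q in ["chuck","chuck_wing","post","post_mouth","cup"]:
    print(q,[(np.round(r["point"],3).tolist(),round(r["score"],2)) for r in manip.place_of("top",q)])
print(manip.get_state()["clock"],manip.pinch_z)
E
```

```text
chuck [([0.33, 0.2, -0.004], 0.87), ([0.532, 0.157, 0.04], 0.86), ([0.339, 0.102, 0.001], 0.72), ([0.533, 0.157, 0.031], 0.62)]
chuck_wing [([0.531, 0.156, 0.093], 0.84), ([0.334, 0.197, 0.08], 0.76), ([0.334, 0.103, 0.035], 0.53)]
post [([0.497, -0.102, 0.027], 0.82), ([0.536, 0.157, 0.038], 0.49), ([0.695, -0.15, 0.032], 0.19)]
post_mouth [([0.497, -0.109, 0.11], 0.57)]
cup [([0.533, 0.155, 0.032], 0.68)]
0.3 0.0187
```

View pics/top.png

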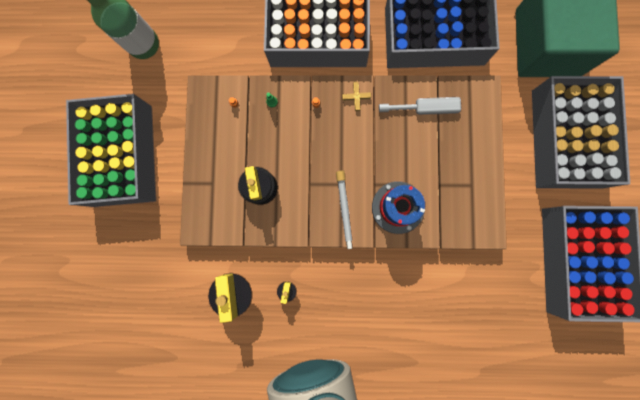

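The top view shows the chuck in its cup at pixel (257,186), the post at (400,208), and big and small look-alikes off the lid at (228,298) and (287,292). Next I measure both yaws.

```bash
cat > m.py <<'E'
from h import *
d=np.load("top.npy",allow_pickle=True).item(); W=cloud(d); im=d["image"].astype(int); R,G,B=im[...,0],im[...,1],im[...,2]
zz=W[...,2]
def near(c,r): return np.hypot(W[...,0]-c[0],W[...,1]-c[1])<r
y=near((.532,.157),.05)&(R>140)&(G>110)&(B<80)&(zz>.095)&(zz<.113)
p=W[y][:,:2]; r=cv2.minAreaRect((p*1000).astype(np.float32)); print("wing",y.sum(),r,p.mean(0), np.median(zz[y]))
c,e=p.mean(0),np.linalg.eigh(np.cov(p.T)); v=e[1][:,1]; print("yaw",np.degrees(np.arctan2(v[1],v[0])))
n=near((.532,.157),.05)&(zz>.113);print("nozzle",n.sum(),W[n].mean(0) if n.any() else 0)
f=near((.532,.157),.05)&(zz>.07)&(zz<.085); q=cv2.minEnclosingCircle((W[f][:,:2]*1000).astype(np.float32)); print("flange",q,np.median(zz[f]))
t=near((.497,-.105),.05)&(zz>.105)&(zz<.116); q=cv2.minEnclosingCircle((W[t][:,:2]*1000).astype(np.float32)); print("posttop",q,np.median(zz[t]),t.sum())
for nm,m in [("white",(im.min(-1)>150)),("red",(R>130)&(G<80)&(B<80))]:
    m=m&near((.497,-.105),.04)&(zz>.1)
    k,l,s,ce=cv2.connectedComponentsWithStats(m.astype(np.uint8))
    for i in range(1,k): print(nm,s[i][4],ce[i],W[l==i].mean(0).round(4))
v0,u0=208,400
save("crops.png",np.hstack([cv2.resize(d["image"][172:244,364:436],(400,400),interpolation=2),cv2.resize(d["image"][150:222,221:293],(400,400),interpolation=2)]))
E
python3 m.py
```

```text
wing 104 ((533.1506958007812, 156.08192443847656), (55.29655075073242, 15.78753662109375), 11.536652565002441) [0.52689488 0.15319006] 0.1069396679524467
yaw -172.6074708251005
nozzle 41 [0.53336587 0.15582239 0.11708756]
flange ((533.4321899414062, 155.54518127441406), 33.87700653076172) 0.0784157058178303
posttop ((497.33697509765625, -107.89857482910156), 34.05924987792969) 0.11033432503250079 852
white 16 [388.  198.5] [ 0.5059 -0.0787  0.1108]
white 14 [421.92857143 209.71428571] [ 0.4873 -0.1358  0.1112]
red 4 [410.5 187.5] [ 0.5249 -0.1168  0.1118]
red 5 [399.6 221.8] [ 0.4666 -0.0983  0.1096]
```

View pics/crops.png

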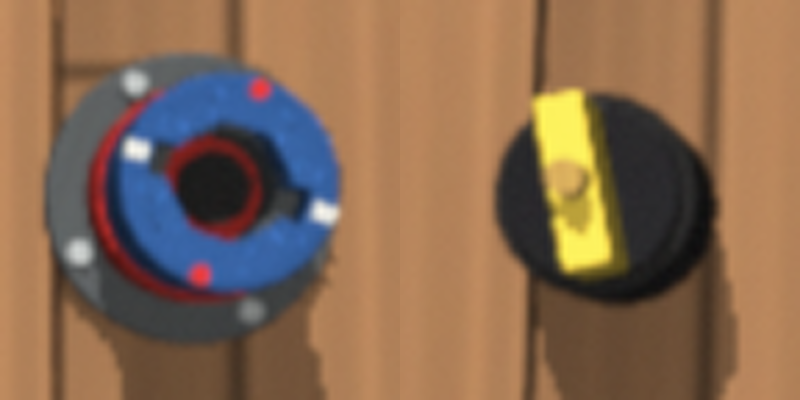

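The crops show white marks at (136,150) and (325,212), red dots at (260,90) and (200,275), and the wing upright about 10° off vertical. The wing centre comes out at (0.533, 0.156) with yaw about 10.5°. The post is at (0.497, -0.1075) with its x axis at 72°. The measured heights match the given sizes.

```bash
cat > go.py <<'E'
import sys
from h import *
from scipy.spatial.transform import Rotation as Ro
def go(x,y,z,yaw):
    """yaw (deg) of the line tool x is to lie along (mod 180), tool pointing down"""
    s=manip.get_state(); q=s["ee_rot"]; R=Ro.from_quat([q[1],q[2],q[3],q[0]]); M=R.as_matrix()
    p=np.array(s["position"]); cur=np.degrees(np.arctan2(M[1,0],M[0,0]))
    dy=(yaw-cur+90)%180-90
    a=np.radians(cur+dy); zt=np.array([0,0,-1.]); xt=np.array([np.cos(a),np.sin(a),0]); T=np.stack([xt,np.cross(zt,xt),zt],1)
    print("clock",round(s["clock"],2),"p",p.round(4),"toolx yaw",cur.round(2),"tilt",np.degrees(np.arccos(-M[2,2])).round(2),"q6",round(s["qpos"][5],2),"w",round(s["width"],4),"F",np.round(s["contact_force"],1))
    print("delta_pos",(M.T@(np.array([x,y,z])-p)/.4).round(4),"turn",(Ro.from_matrix(M.T@T).as_rotvec(degrees=True)/30).round(4))
if __name__=="__main__": go(*map(float,sys.argv[1:5]))
E
python3 go.py .533 .156 .20 10.5
```

```text
clock 0.3 p [ 0.1949 -0.5408  0.231 ] toolx yaw 19.81 tilt 0.03 q6 -0.12 w 0.0855 F [-0.3 -0.   0.6]
delta_pos [ 1.3858 -1.3524  0.0784] turn [-1.100e-03 -1.000e-04  3.104e-01]
```

Call:
carry_out(
  delta_pos=[
    [0.7, -0.68, 0],
    [0.7, -0.68, 0],
    [0.7, -0.68, 0],
    [0.7, -0.68, 0],
    [0.7, -0.68, 0],
    [0.7, -0.68, 0],
    [0.7, -0.68, 0],
    [0.7, -0.68, 0],
    [0.7, -0.68, 0],
  ],
  turn=[
    [0, 0, 0.31],
    [0, 0, 0.31],
    [0, 0, 0.31],
    [0, 0, 0.31],
    [0, 0, 0.31],
    [0, 0, 0.31],
    [0, 0, 0.31],
    [0, 0, 0.31],
    [0, 0, 0.31],
  ],
  claw=[-1, -1, -1, -1, -1, -1, -1, -1, -1],
  force=100,
)

```text
clock: 1.2
position: [0.3672, -0.1857, 0.2315]
ee_rot: [-0.001, 0.995, 0.095, 0.001]
contact_force: [0.8, -0.9, -0.7]
width: 0.0851
gripper_force: 0.0
```

```bash
python3 go.py .533 .156 .20 10.5
```

```text
clock 1.2 p [ 0.3672 -0.1857  0.2315] toolx yaw 10.88 tilt 0.14 q6 0.74 w 0.0851 F [ 0.8 -0.9 -0.7]
delta_pos [ 0.5681 -0.7606  0.081 ] turn [-0.0036 -0.003   0.0127]
```

Call:
carry_out(
  delta_pos=[
    [0.568, -0.76, 0.08],
    [0.568, -0.76, 0.08],
    [0.568, -0.76, 0.08],
    [0.568, -0.76, 0.08],
    [0.568, -0.76, 0.08],
    [0.568, -0.76, 0.08],
    [0.568, -0.76, 0.08],
    [0.568, -0.76, 0.08],
    [0.568, -0.76, 0.08],
    [0.568, -0.76, 0.08],
    [0.568, -0.76, 0.08],
  ],
  turn=[
    [0, 0, 0.01],
    [0, 0, 0.01],
    [0, 0, 0.01],
    [0, 0, 0.01],
    [0, 0, 0.01],
    [0, 0, 0.01],
    [0, 0, 0.01],
    [0, 0, 0.01],
    [0, 0, 0.01],
    [0, 0, 0.01],
    [0, 0, 0.01],
  ],
  claw=[-1, -1, -1, -1, -1, -1, -1, -1, -1, -1, -1],
)

```text
clock: 2.3
position: [0.5337, 0.1487, 0.1992]
ee_rot: [0.001, 0.996, 0.088, -0.0]
contact_force: [-0.5, -0.1, -0.2]
width: 0.0852
gripper_force: 0.0
```

```bash
cat > wr.py <<'E'
from h import *
import sys
d=manip.get_image("wrist"); np.save("wr.npy",d,allow_pickle=True); save(sys.argv[1],d["image"])
E
python3 wr.py w1.png; python3 go.py .533 .156 .082 10.5; python3 - <<'E'
from h import *
print([(np.round(r["point"],4).tolist(),round(r["score"],2)) for r in manip.place_of("wrist","chuck_wing")])
d=np.load("wr.npy",allow_pickle=True).item(); print({k:d[k] for k in("fx","fy","cx","cy")})
E
```

```text
clock 2.35 p [0.5337 0.1486 0.1994] toolx yaw 10.12 tilt 0.05 q6 1.54 w 0.0854 F [-0.6 -0.4  0.4]
delta_pos [ 0.0017 -0.0188  0.2935] turn [ 0.0014  0.0008 -0.0127]
[([0.3376, 0.2002, 0.0803], 0.74), ([0.3373, 0.1066, 0.0376], 0.72), ([0.5333, 0.1551, 0.0919], 0.6)]
{'fx': 309.70691628693146, 'fy': 309.70691628693146, 'cx': 314.183803434923, 'cy': 201.687627803698}
```

View pics/w1.png

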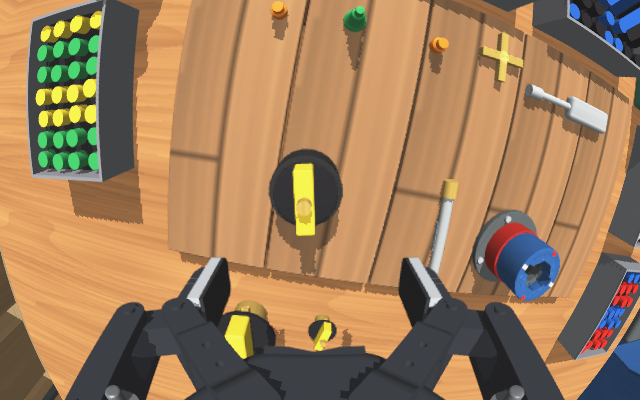

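The wrist view shows the wing at (304,200), almost in line with the tool's x axis, and the post at (520,260). I correct the offset and descend.

Call:
carry_out(
  delta_pos=[
    [0.002, -0.019, 0.1],
    [0.002, -0.019, 0.2],
    [0.002, -0.019, 0.2],
    [0.002, -0.019, 0.2],
  ],
  turn=[
    [0, 0, -0.046],
    [0, 0, -0.046],
    [0, 0, -0.046],
    [0, 0, -0.046],
  ],
  claw=[-1, -1, -1, -1],
)

```text
clock: 2.8
position: [0.5334, 0.1569, 0.1197]
ee_rot: [0.0, 0.995, 0.1, -0.0]
contact_force: [0.9, -0.7, 1.1]
width: 0.085
gripper_force: 0.0
```

```bash
python3 go.py .533 .156 .082 11.5
```

```text
clock 2.8 p [0.5334 0.1569 0.1197] toolx yaw 11.53 tilt 0.04 q6 1.53 w 0.085 F [ 0.9 -0.7  1.1]
delta_pos [-0.0014  0.0021  0.0943] turn [0.0005 0.0013 0.001 ]
```

Call:
carry_out(
  delta_pos=[
    [-0.001, 0.002, 0.06],
    [-0.001, 0.002, 0.094],
    [-0.001, 0.002, 0.094],
    [-0.001, 0.002, 0.094],
    [-0.001, 0.002, 0.094],
    [-0.001, 0.002, 0.094],
    [-0.001, 0.002, 0.094],
    [-0.001, 0.002, 0.094],
    [-0.001, 0.002, 0.094],
    [-0.001, 0.002, 0.094],
    [-0.001, 0.002, 0.094],
    [-0.001, 0.002, 0.094],
  ],
  turn=[
    [0, 0, 0],
    [0, 0, 0],
    [0, 0, 0],
    [0, 0, 0],
    [0, 0, 0],
    [0, 0, 0],
    [0, 0, 0],
    [0, 0, 0],
    [0, 0, 0],
    [0, 0, 0],
    [0, 0, 0],
    [0, 0, 0],
  ],
  claw=[-1, -1, -1, 1, 1, 1, 1, 1, 1, 1, 1, 1],
  force=100,
)

```text
clock: 4.0
position: [0.5337, 0.157, 0.0825]
ee_rot: [0.0, 0.995, 0.101, 0.001]
contact_force: [-0.1, 0.0, 6.2]
width: 0.0139
gripper_force: 98.6
```

```bash
python3 go.py .533 .156 .18 11.5
```

```text
clock 4.0 p [0.5337 0.157  0.0825] toolx yaw 11.6 tilt 0.06 q6 1.53 w 0.0139 F [-0.1  0.   6.2]
delta_pos [-0.0018  0.0022 -0.2438] turn [ 0.0004 -0.0021  0.0035]
```

Call:
carry_out(
  delta_pos=[
    [0, 0, -0.06],
    [0, 0, -0.12],
    [0, 0, -0.2],
    [0, 0, -0.26],
    [0, 0, -0.26],
    [0, 0, -0.26],
  ],
  turn=[
    [0, 0, 0],
    [0, 0, 0],
    [0, 0, 0],
    [0, 0, 0],
    [0, 0, 0],
    [0, 0, 0],
  ],
  claw=[1, 1, 1, 1, 1, 1],
)

```text
clock: 4.6
position: [0.5329, 0.1569, 0.1852]
ee_rot: [0.0, 0.995, 0.101, -0.0]
contact_force: [0.2, -0.3, -2.3]
width: 0.0141
gripper_force: 97.9
```

```bash
python3 go.py .4968 -.1075 .19 72.2; python3 wr.py w2.png; python3 - <<'E'
from h import *
d=manip.get_image("scene"); np.save("sc.npy",d,allow_pickle=True)
p=d["world_to_cam"]@np.array([.533,.156,.17,1]); u=int(p[0]/p[2]*d["fx"]+d["cx"]); v=int(p[1]/p[2]*d["fy"]+d["cy"]); print(u,v)
a=d["image"][max(v-60,0):v+60,max(u-60,0):u+60]
w=np.load("wr.npy",allow_pickle=True).item()["image"]
save("c2.png",np.hstack([cv2.resize(a,(400,400),interpolation=2),cv2.resize(w[200:400,220:420],(400,400))]))
E
```

```text
clock 4.6 p [0.5329 0.1569 0.1852] toolx yaw 11.6 tilt 0.03 q6 1.53 w 0.0141 F [ 0.2 -0.3 -2.3]
delta_pos [-0.2212  0.6294 -0.012 ] turn [-4.0000e-04  9.0000e-04 -2.0201e+00]
402 194
```

View pics/c2.png

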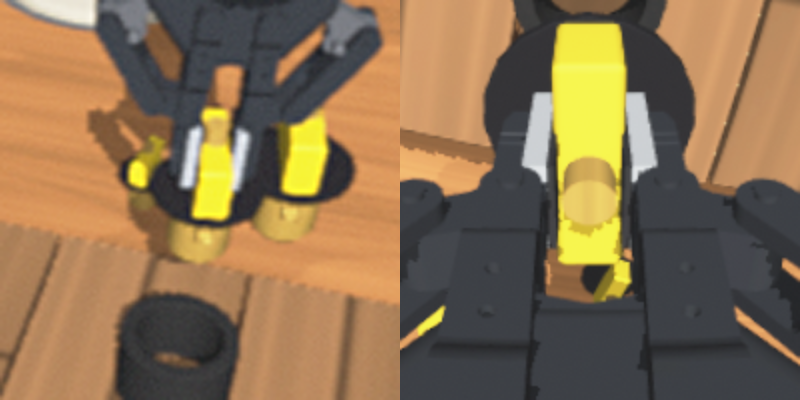

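The chuck hangs straight in the grip. The left crop shows it at (200,190) above the empty cup, and the wrist crop shows the wing square between the pads. I carry it to the post.

Call:
carry_out(
  delta_pos=[
    [-0.22, 0.63, -0.04],
    [-0.22, 0.63, -0.04],
    [-0.22, 0.63, -0.04],
    [-0.22, 0.63, -0.04],
    [-0.22, 0.63, -0.04],
    [-0.22, 0.63, -0.04],
    [-0.22, 0.63, -0.04],
    [-0.22, 0.63, -0.04],
    [-0.22, 0.63, -0.04],
  ],
  turn=[
    [0, 0, -1],
    [0, 0, -1],
    [0, 0, -1],
    [0, 0, -1],
    [0, 0, -1],
    [0, 0, -1],
    [0, 0, -1],
    [0, 0, -1],
    [0, 0, -1],
  ],
  claw=[1, 1, 1, 1, 1, 1, 1, 1, 1],
)

```text
clock: 5.6
position: [0.4972, -0.1066, 0.2006]
ee_rot: [-0.001, 0.935, 0.355, -0.001]
contact_force: [-0.1, 0.9, -0.8]
width: 0.0143
gripper_force: 98.2
```

Call:
carry_out(
  delta_pos=[
    [0, 0, 0],
    [0, 0, 0],
    [0, 0, 0],
    [0, 0, 0],
    [0, 0, 0],
    [0, 0, 0],
  ],
  turn=[
    [0, 0, -1],
    [0, 0, -1],
    [0, 0, -1],
    [0, 0, -1],
    [0, 0, -1],
    [0, 0, -1],
  ],
  claw=[1, 1, 1, 1, 1, 1],
)

```text
clock: 6.2
position: [0.4977, -0.1065, 0.2014]
ee_rot: [-0.0, 0.811, 0.585, -0.0]
contact_force: [0.3, -0.2, -1.8]
width: 0.0144
gripper_force: 98.2
```

```bash
python3 go.py .497 -.107 .165 72.2; python3 wr.py w3.png; python3 - <<'E'
from h import *
d=manip.get_image("scene"); np.save("sc.npy",d,allow_pickle=True)
p=d["world_to_cam"]@np.array([.497,-.107,.14,1]); u=int(p[0]/p[2]*d["fx"]+d["cx"]); v=int(p[1]/p[2]*d["fy"]+d["cy"]); print(u,v)
a=d["image"][max(v-50,0):v+50,max(u-50,0):u+50]
w=np.load("wr.npy",allow_pickle=True).item()["image"]
save("c3.png",np.hstack([cv2.resize(a,(400,400),interpolation=2),cv2.resize(w[150:350,220:420],(400,400))]))
E
```

```text
clock 6.2 p [ 0.4977 -0.1065  0.2014] toolx yaw 71.6 tilt 0.04 q6 -0.03 w 0.0144 F [ 0.3 -0.2 -1.8]
delta_pos [-0.0018 -0.0011  0.091 ] turn [-0.0012 -0.0003 -0.02  ]
272 168
```

View pics/c3.png

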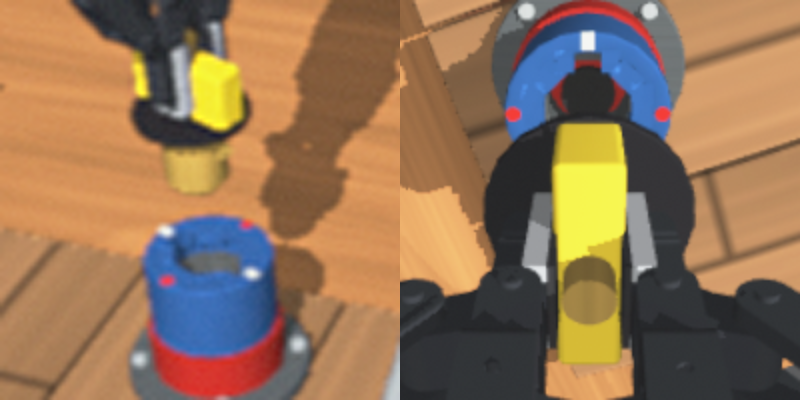

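In the wrist crop the white mark (587,40) and the red-dot midpoint (588,115) line up with the wing's centre line (590). I descend and watch the force.

Call:
carry_out(
  delta_pos=[
    [-0.002, -0.001, 0.05],
    [-0.002, -0.001, 0.09],
    [-0.002, -0.001, 0.11],
    [-0.002, -0.001, 0.13],
    [-0.002, -0.001, 0.13],
  ],
  turn=[
    [0, 0, -0.02],
    [0, 0, -0.02],
    [0, 0, -0.02],
    [0, 0, -0.02],
    [0, 0, -0.02],
  ],
  claw=[1, 1, 1, 1, 1],
)

```text
clock: 6.8
position: [0.4966, -0.1081, 0.1489]
ee_rot: [-0.001, 0.808, 0.589, -0.0]
contact_force: [-0.1, 0.2, -1.0]
width: 0.0142
gripper_force: 98.2
```

```bash
python3 go.py .497 -.107 .1195 72.2
```

```text
clock 6.8 p [ 0.4966 -0.1081  0.1489] toolx yaw 72.18 tilt 0.09 q6 -0.04 w 0.0142 F [-0.1  0.2 -1. ]
delta_pos [0.0028 0.0002 0.0735] turn [-0.0031 -0.     -0.0007]
```

Call:
carry_out(
  delta_pos=[
    [0.001, 0, 0.02],
    [0.001, 0, 0.035],
    [0.001, 0, 0.045],
    [0.001, 0, 0.055],
    [0.001, 0, 0.055],
  ],
  turn=[
    [0, 0, 0],
    [0, 0, 0],
    [0, 0, 0],
    [0, 0, 0],
    [0, 0, 0],
  ],
  claw=[1, 1, 1, 1, 1],
)

```text
clock: 7.3
position: [0.4973, -0.108, 0.1279]
ee_rot: [0.0, 0.808, 0.589, -0.0]
contact_force: [-1.2, 0.9, 4.6]
width: 0.0144
gripper_force: 99.0
```

```bash
python3 go.py .497 -.107 .1195 72.2
```

```text
clock 7.3 p [ 0.4973 -0.108   0.1279] toolx yaw 72.2 tilt 0.02 q6 -0.04 w 0.0144 F [-1.2  0.9  4.6]
delta_pos [ 0.0021 -0.0014  0.0209] turn [ 0.0004  0.0004 -0.0001]
```

Call:
carry_out(
  delta_pos=[
    [0, 0, 0.01],
    [0, 0, 0.0205],
    [0, 0, 0.0205],
    [0, 0, 0.0205],
  ],
  turn=[
    [0, 0, 0],
    [0, 0, 0],
    [0, 0, 0],
    [0, 0, 0],
  ],
  claw=[1, 1, 1, 1],
)

```text
clock: 7.7
position: [0.4974, -0.108, 0.1209]
ee_rot: [0.0, 0.808, 0.589, 0.0]
contact_force: [-2.1, 1.4, 9.9]
width: 0.0144
gripper_force: 99.7
```

```bash
python3 go.py .497 -.1075 .1195 -17.8
```

```text
clock 7.7 p [ 0.4974 -0.108   0.1209] toolx yaw 72.19 tilt 0.06 q6 -0.04 w 0.0144 F [-2.1  1.4  9.9]
delta_pos [ 0.001  -0.0013  0.0034] turn [ 1.9000e-03 -1.1000e-03  2.9998e+00]
```

Pressed in to about 11.5 N. I go 1 mm deeper, then twist in stages.

Call:
carry_out(
  delta_pos=[
    [0, 0, 0.0035],
    [0, 0, 0.0035],
    [0, 0, 0.0035],
    [0, 0, 0.0035],
    [0, 0, 0.0035],
    [0, 0, 0.0035],
    [0, 0, 0.0035],
  ],
  turn=[
    [0, 0, 0],
    [0, 0, 0],
    [0, 0, 0.2],
    [0, 0, 0.4],
    [0, 0, 0.6],
    [0, 0, 0.8],
    [0, 0, 0.8],
  ],
  claw=[1, 1, 1, 1, 1, 1, 1],
)

```text
clock: 8.4
position: [0.4982, -0.1079, 0.12]
ee_rot: [0.001, 0.913, 0.407, 0.001]
contact_force: [-1.8, 2.1, 9.3]
width: 0.0136
gripper_force: 99.9
```

```bash
python3 go.py .497 -.1075 .1195 -17.8; python3 -c "
from h import *
print(manip.get_state()['moment'])"
```

```text
clock 8.4 p [ 0.4982 -0.1079  0.12  ] toolx yaw 48.08 tilt 0.17 q6 0.38 w 0.0136 F [-1.8  2.1  9.3]
delta_pos [-0.0012 -0.0029  0.0012] turn [ 0.0026 -0.0055  2.196 ]
[ 0.3320546   0.37836737 -0.0881806 ]
```

Call:
carry_out(
  delta_pos=[
    [-0.001, -0.0015, 0.001],
    [-0.001, -0.0015, 0.001],
    [-0.001, -0.0015, 0.001],
    [-0.001, -0.0015, 0.001],
    [-0.001, -0.0015, 0.001],
    [-0.001, -0.0015, 0.001],
  ],
  turn=[
    [0, 0, 0.2],
    [0, 0, 0.4],
    [0, 0, 0.6],
    [0, 0, 0.8],
    [0, 0, 1],
    [0, 0, 1],
  ],
  claw=[1, 1, 1, 1, 1, 1],
)

```text
clock: 9.0
position: [0.4982, -0.108, 0.1198]
ee_rot: [0.001, 0.988, 0.157, 0.002]
contact_force: [-0.8, 2.0, 10.2]
width: 0.014
gripper_force: 99.9
```

```bash
python3 go.py .497 -.1075 .1195 -17.8; python3 -c "
from h import *
print(manip.get_state()['moment'])"
```

```text
clock 9.0 p [ 0.4982 -0.108   0.1198] toolx yaw 18.08 tilt 0.26 q6 0.9 w 0.014 F [-0.8  2.  10.2]
delta_pos [-0.0024 -0.0022  0.0007] turn [ 0.0019 -0.0087  1.1959]
[ 0.25618715  0.21818949 -0.07202244]
```

Call:
carry_out(
  delta_pos=[
    [-0.001, -0.001, 0.0007],
    [-0.001, -0.001, 0.0007],
    [-0.001, -0.001, 0.0007],
    [-0.001, -0.001, 0.0007],
    [-0.001, -0.001, 0.0007],
    [-0.001, -0.001, 0.0007],
  ],
  turn=[
    [0, 0, 0.2],
    [0, 0, 0.4],
    [0, 0, 0.6],
    [0, 0, 0.8],
    [0, 0, 1],
    [0, 0, 1],
  ],
  claw=[1, 1, 1, 1, 1, 1],
)

```text
clock: 9.6
position: [0.4981, -0.1083, 0.1197]
ee_rot: [0.001, 0.995, -0.104, 0.003]
contact_force: [-0.8, -0.2, 9.6]
width: 0.0144
gripper_force: 99.9
```

Call:
carry_out(
  delta_pos=[
    [0, 0, 0],
    [0, 0, 0],
    [0, 0, 0],
  ],
  turn=[
    [0, 0, 0.1],
    [0, 0, 0.22],
    [0, 0, 0.22],
  ],
  claw=[1, 1, 1],
)

```text
clock: 9.9
position: [0.4981, -0.1083, 0.1197]
ee_rot: [0.001, 0.987, -0.16, 0.003]
contact_force: [-0.1, 0.0, 9.9]
width: 0.0143
gripper_force: 99.9
```

```bash
python3 go.py .497 -.1075 .125 -17.8; python3 wr.py w4.png; python3 -c "
from h import *
print(manip.get_state()['moment'])"
```

```text
clock 9.9 p [ 0.4981 -0.1083  0.1197] toolx yaw -18.47 tilt 0.33 q6 1.54 w 0.0143 F [-0.1  0.   9.9]
delta_pos [-0.0031 -0.0012 -0.0133] turn [ 0.0006 -0.011  -0.0223]
[ 0.05870577  0.11329176 -0.06190831]
```

View pics/w4.png

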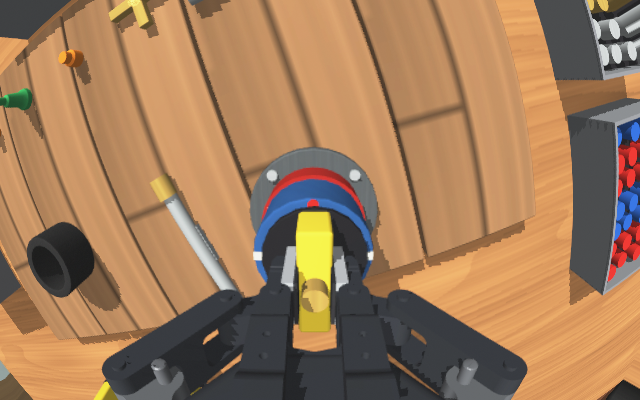

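The wing (315,260) points at the red dot (313,203). I nudge 1.5° toward the stop, then let up.

Call:
carry_out(
  delta_pos=[
    [0, 0, 0],
    [0, 0, 0],
    [0, 0, -0.004],
    [0, 0, -0.008],
    [0, 0, -0.012],
    [0, 0, -0.012],
  ],
  turn=[
    [0, 0, 0.05],
    [0, 0, 0.05],
    [0, 0, 0.03],
    [0, 0, 0.03],
    [0, 0, 0.03],
    [0, 0, 0.03],
  ],
  claw=[1, 1, 1, 1, 1, 1],
)

```text
clock: 10.55
position: [0.498, -0.1083, 0.1242]
ee_rot: [0.001, 0.986, -0.168, 0.003]
contact_force: [0.1, 0.9, 7.7]
width: 0.0141
gripper_force: 99.7
```

```bash
python3 go.py .497 -.1075 .125 -17.8; python3 -c "
from h import *
print(manip.get_state()['moment'])"
```

```text
clock 10.55 p [ 0.498  -0.1083  0.1242] toolx yaw -19.32 tilt 0.32 q6 1.56 w 0.0141 F [0.1 0.9 7.7]
delta_pos [-0.0031 -0.001  -0.0021] turn [ 0.0004 -0.0106 -0.0505]
[ 0.00094304 -0.00550169 -0.03944544]
```

Call:
carry_out(
  delta_pos=[
    [0, 0, -0.0025],
    [0, 0, -0.004],
    [0, 0, -0.004],
  ],
  turn=[
    [0, 0, -0.02],
    [0, 0, -0.02],
    [0, 0, -0.02],
  ],
  claw=[1, 1, 1],
)

```text
clock: 10.85
position: [0.4979, -0.1082, 0.1249]
ee_rot: [0.0, 0.987, -0.163, 0.002]
contact_force: [2.8, -0.7, 5.8]
width: 0.014
gripper_force: 98.8
```

```bash
python3 go.py .497 -.1075 .125 -17.8
```

```text
clock 10.85 p [ 0.4979 -0.1082  0.1249] toolx yaw -18.73 tilt 0.27 q6 1.55 w 0.014 F [ 2.8 -0.7  5.8]
delta_pos [-0.0027 -0.001  -0.0003] turn [ 0.0002 -0.0091 -0.0309]
```

Force is falling and the lift has stalled, so the lugs are seated in the pockets. I release and rise.

Call:
carry_out(
  delta_pos=[
    [0, 0, 0],
    [0, 0, 0],
    [0, 0, 0],
    [0, 0, 0],
    [0, 0, 0],
    [0, 0, -0.05],
    [0, 0, -0.15],
    [0, 0, -0.25],
    [0, 0, -0.35],
    [0, 0, -0.35],
  ],
  turn=[
    [0, 0, 0],
    [0, 0, 0],
    [0, 0, 0],
    [0, 0, 0],
    [0, 0, 0],
    [0, 0, 0],
    [0, 0, 0],
    [0, 0, 0],
    [0, 0, 0],
    [0, 0, 0],
  ],
  claw=[-1, -1, -1, -1, -1, -1, -1, -1, -1, -1],
)

```text
clock: 11.85
position: [0.4991, -0.1086, 0.2697]
ee_rot: [0.001, 0.987, -0.162, 0.006]
contact_force: [1.1, -0.3, -0.2]
width: 0.0854
gripper_force: 0.0
```

```bash
python3 go.py .497 -.1075 .125 -17.8; python3 wr.py w5.png; python3 - <<'E'
from h import *
d=manip.get_image("scene"); W=cloud(d); im=d["image"].astype(int)
m=(np.hypot(W[...,0]-.497,W[...,1]+.1075)<.045)&(W[...,2]>.115)&(W[...,2]<.17)
y=m&(im[...,0]>140)&(im[...,1]>110)&(im[...,2]<90)
print("top z of wing",np.percentile(W[y][:,2],[50,95,99]), "max",W[m][:,2].max())
f=m&(im.max(-1)<70); print("flange z",np.percentile(W[f][:,2],[5,50,95]))
p=d["world_to_cam"]@np.array([.497,-.107,.11,1]); u=int(p[0]/p[2]*d["fx"]+d["cx"]); v=int(p[1]/p[2]*d["fy"]+d["cy"])
w=np.load("wr.npy",allow_pickle=True).item()["image"]
save("c5.png",np.hstack([cv2.resize(d["image"][v-50:v+50,u-50:u+50],(400,400),interpolation=2),cv2.resize(w[100:300,210:410],(400,400))]))
E
```

```text
clock 11.85 p [ 0.4991 -0.1086  0.2697] toolx yaw -18.7 tilt 0.68 q6 1.55 w 0.0854 F [ 1.1 -0.3 -0.2]
delta_pos [-0.0101 -0.001   0.3615] turn [ 0.0008 -0.0228 -0.03  ]
top z of wing [0.14159946 0.15241626 0.15990036] max 0.1613698004210249
flange z [0.11905435 0.12184144 0.12312813]
```

View pics/c5.png

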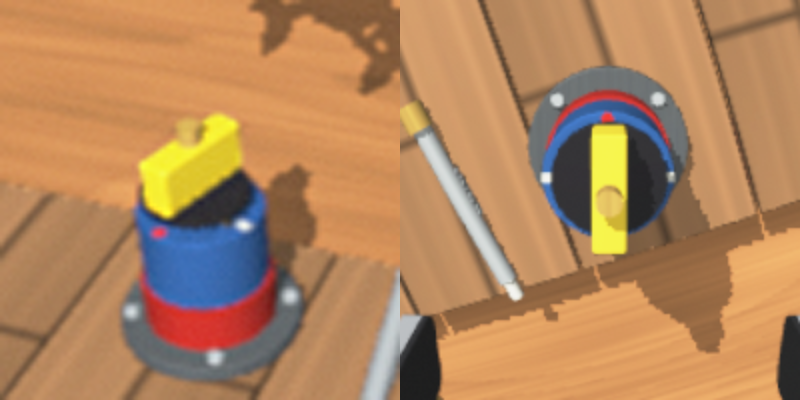

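The chuck is free of the gripper with its wing at the red dots. In the crops the dot is at (607,118) and the wing axis at x≈609. The flange top is at 0.122 m against the expected 0.1215 m, so it is locked.

```bash
python3 -c "
from rig import manip
print(manip.sign_off())"
```

```text
the job is handed in; nothing more can be done
None
```

The middle-sized air chuck is locked in the inflation post with its wing at the red dots, the gripper is clear of it, and I handed the job in after about 12 s of the 42 s allowed.

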